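Isolate, then change over the interlocked valve block

TASK

Change the line over on the grey valve block: first turn the isolator lever (the left one) counter-clockwise, feeling for its rubber buffer, until it is firmly home against it, without forcing it; that draws the locking bar clear of the selector. Then turn the selector lever (the right one) counter-clockwise to its end, never forcing it against the bar, leave both levers there, and leave the loose things round the block where they lie.

Things in the scene. Friction and masses are not known exactly. Their poses are not given: they have to be found in the camera images.
- valve_block: Fixed grey valve block, plate 150 (x) by 280 (y) by 14 mm, on the bench; origin: centre of its underside; x away from the robot, y to the left, yaw -0.42 to -0.05 rad. Carries two levers: flat steel arm (top at 65 mm above the bench) with an upright round black revolving grip, 20 mm diameter, 65 to 115 mm above the bench, 60 mm from the axis. Nothing else on it is higher than 75 mm.
- isolator_axis (a point): Point on the isolator's vertical axis (left lever), at (0, 65) mm in the block's frame, 92 mm above the bench. Under the arm a cam (radius 30 mm) on this shaft pushes the striker of the locking bar to the left. The cam is clamped at an angle that differs every time (0.45 rad either way), so the lever angle at which the buffer is met is not known and must be felt.
- selector_axis (a point): Point on the selector's vertical axis (right lever), at (30, -65) mm in the block's frame, 92 mm above the bench. A lug on this shaft, under the arm, is blocked by the right end of the locking bar.
- bar_guide (a point): Fixed guide at (30, 0, 33) mm in the block's frame through which the steel locking bar (12 by 10 mm) slides along the block's y. A light spring (2 to 4 N) pushes it to the right into the selector's lug. 11.5 mm of travel to the left free the selector, 13 mm bring the bar onto the buffer.
- buffer: Rubber-faced spring buffer, 14 mm diameter, facing the left end of the locking bar, its face at (30, 118, 33) mm in the block's frame; stiffness 15 N per mm, must not take more than 30 N. Its origin coincides with the block's.
- isolator_grip (a point): Point on the centre line of the isolator's grip (round black post, 20 mm diameter, chamfered top), 92 mm above the bench, 60 mm from the isolator's axis. It turns counter-clockwise seen from above: at first it stands at the left of its axis, at the end towards the robot.
- selector_grip (a point): Point on the centre line of the selector's grip (round black post, 20 mm diameter, flat top), 92 mm above the bench, 60 mm from the selector's axis. It turns counter-clockwise seen from above: at first it stands on the robot's side of its axis, at the end to the right of it.
- isolator (a joint): Isolator angle, rad, counter-clockwise from above; at 0 the grip lies along the block's +y from the axis. Starts at 0 to 0.2; meets the buffer between 0.75 and 1.75. Friction, about 3.5 N at the grip, holds it where it is left; over the last 0.45 rad the bar's spring adds up to 2 N; on the buffer the grip force rises 3.7 N per mm: home is 8 to 13 N in all, over 18 N is forcing.
- selector (a joint): Selector angle, rad, counter-clockwise from above; at 0 the grip lies 190 degrees counter-clockwise from the block's +x. Starts at 0 to 0.05, rigidly blocked by the bar at about 0.2 until the isolator is home; end stop at 1.5. Friction about 2 N at the grip; over 18 N against the bar is forcing.
- moist_tin_2: Loose lidded aluminium tin, 64 mm diameter, 43 mm high, left of the marker; origin at the centre of its underside. To be left alone.
- wrench: Loose combination wrench, 162 by 29 by 8 mm, lying right of the block; origin at the centre of its underside. To be left alone.
- stopwatch: Loose stopwatch, 63 by 52 by 16 mm, right of the wrench; origin at the centre of its underside. To be left alone.
- marker_k: Loose black marker, 134 by 19 by 19 mm, lying left of the block; origin at the centre of its underside. To be left alone.

How it is judged:
On the way:
1. the isolator is home: the locking bar presses on the buffer with more than 2 N while the selector has not been turned (contact force between buffer and anything else above 2 N and value of joint selector below 0.3 rad), for 0.1 s.
At the end, for the whole second after the job is handed in: The isolator has been turned home onto its buffer and left there (angle above 0.7 rad), the selector then turned to more than 1.3 rad, both at rest and let go (value of joint isolator above 0.7 rad and value of joint selector above 1.3 rad and velocity of joint selector below 0.05 rad/s and velocity of joint isolator above -0.05 rad/s); the robot touches nothing.
It fails at once if the isolator is forced: more than 30 N on the buffer (about 19 N at the grip) (contact force between buffer and anything else above 30 N).
It fails at once if the selector is forced against the locking bar: more than 40 N at its lug (about 19 N at the grip) (contact force between selector and valve_block above 40 N).
It fails at once if a loose thing near the block is moved by more than 30 mm (distance of any of moist_tin_2, wrench, stopwatch, marker_k from where it was at the start of the episode above 0.03 m).
It also fails if it takes over 61 s, if anything falls off the work surface, if the arm or the gripper's body presses on something with over 40 N, if the wrist force passes 120 N, or if a joint passes its speed limit or range.

ROBOT

A 6-joint arm with a two-finger parallel gripper is mounted at the origin on a cart in front of the work surface, level with it; the furniture and walls round the work are solid. World frame = base frame: x ahead of the robot, y to its left, z up, the work surface at z = 0. Lengths are in m, angles in rad, forces in N, time in s.
With the tool pointing down it reaches from about 0.4 to 0.825 m from the base axis. Payload 7 kg.
Tool frame: the origin (TCP) lies at the very end of the fingers, on their centre line; the grasp point (between the pads) lies 19 mm behind it; x points along the fingers, y is the direction in which the jaws open and shut, and the axes are right-handed (so a half turn about x gives the same grasp; the last joint's range is limited). The gripper opens to 88 mm and grips with 3 to 60 N. Pads are 19 mm wide; open, the fingers measure 130 mm over their backs; the gripper's body (78 mm by 193 mm) begins 47 mm behind the grasp point.
Start: joints at [-1.037, 0.359, 0.012, 0, -1.224, -0.288], TCP at [0.164, -0.655, 0.227] pointing down, gripper open.
Joint ranges: [-3.07, 3.07], [-1.43, 2.12], [-1.02, 1.25], [-3.03, 1.67], [-3.05, -0], [-3.03, 3.03]. Speed limits (rad/s): [2.39, 2.39, 3.01, 3.14, 3.14, 3.14].

INTERFACE

Orientations are given as [roll, pitch, yaw] about the fixed x, y, z axes, in that order (R = Rz(yaw) Ry(pitch) Rx(roll)).
In Python, from station import arm gives the robot as it stands.
- The arm moves only by the shell command python3 -m inch 'ROWS' [OPENING] [FORCE]. ROWS is text: rows parted by semicolons, each of 6 numbers parted by spaces: the shift along the world's x, y, z in units of 30 mm (1.0 is 30 mm), then the turn, a rotation vector about the world's x, y, z in units of 5 degrees (1.0 is 5 degrees). In form: dx dy dz wx wy wz; .... A call has 1 to 12 rows; each row shifts and turns the commanded pose from where the row before left it; what a row does not reach is not made up. A row lasts 1/8 s, in which the tool goes at most 62.5 mm and 10.7 degrees, less where a joint would pass 70% of its speed; a pose out of reach is approached as far as the arm can. A call is refused whole if a number of a shift passes 1 or a number of a turn 1, either way. A call with a gripper value outside its range is refused whole. OPENING is the opening, from 0 (shut) to 1 (fully open), set as the call begins (- or left out, the last holds). The fingers move at their own pace and stop on an object; FORCE is the grip in N (left out, the last holds). Time passes only in rows, so rows that do not move let the fingers close. It gives the time, the measured TCP pose, the force and the opening at its end, in the units of the state.
- arm.get_state(): the state, without advancing time (a new reading comes with each control period).
- arm.grab_frame(name): name is "scene" or "top" or "wrist"; returns a dict with "frame" (420x560x3 uint8, red, green, blue), "range_z" (420x560 float32, m along the optical axis (not along the pixel's ray), 0 where there is no reading), "mtx" (3x3 intrinsics, pixels), "pose" (4x4, takes a point from camera to world coordinates). Camera axes: x right, y up, looking along -z (the intrinsics and any distortion apply to the point x, -y, -z); pixel columns grow to the right and rows downward; lengths in m; the calibration is good to about 2 mm. A picture is of the moment at which its call begins.
- arm.job_done(): hands the job in, once; it reports no verdict.
Trained networks look in a picture, given as the dict that the camera call returned (one of the last four; its "shot" number tells which), for a name from the list of things; names that differ only in an ending like _2 or _b are one class to them, and where a whole thing is asked for, a point or a joint stands for the part that bears it (a point fixed in the world has none). Each returns a list of dicts, best first, with "confidence" (0 to 1); they miss things now and then, are a little off and sometimes report something else, mostly with a low value. They report only what shows in the picture. A call takes as long as a camera call.
- arm.search_frame(picture, target): "extent" ([centre column, centre row, width, height] as shares, 0 to 1, of the picture: columns of its width, rows of its height, round what is visible of it).
- arm.masks_of(picture, target): "mask" (420x560 bool, what is visible of it) and "extent" ([centre column, centre row, width, height] as shares, 0 to 1, of the picture: columns of its width, rows of its height, round what is visible of it).
- arm.place_of(picture, target): "position" ([column, row] as shares, 0 to 1, of the picture: columns of its width, rows of its height: a listed point, or the origin of a listed thing).
The state is a dict: "t": time; "q": joint angles; "qd": joint speeds; "joint_efforts": joint torques, N m; "eef_pos": TCP position; "ee_rot": TCP orientation; "force": force on the tool from outside, world axes, zero at the start; "moment": the same for the moment, N m; "width": finger opening in m.
Only numpy, scipy, OpenCV 4.12 (cv2) and the standard library are available. Lean on these libraries where they do the work, as an engineer would, in place of code of your own. Each camera call takes 0.05 s, during which the arm holds its last target. There are 200 camera calls.

## Working session

There is one attempt and no reset: what is moved stays moved. The work goes in short steps, Python scripts to look and compute and a shell command to move; the robot and the scene stay as the last step left them, time stands still between calls to the robot, and variables do not carry over. Pictures are saved under pics/ and viewed, about 8 in all and at most 12, crops included, and the job is handed in when it is done.

```bash
mkdir -p pics; cat > h.py <<'E'
import numpy as np, cv2
from station import arm
def ray(p,c,r):
    K=np.array(p["mtx"]);d=np.array([(c-K[0,2])/K[0,0],-(r-K[1,2])/K[1,1],-1.0]);P=np.array(p["pose"])
    return P[:3,3],P[:3,:3]@d
def at_z(p,c,r,z):
    o,d=ray(p,c,r);return o+d*(z-o[2])/d[2]
def save(p,n): cv2.imwrite("pics/"+n,cv2.cvtColor(p["frame"],cv2.COLOR_RGB2BGR))
E
python3 - <<'E'
from h import *
s=arm.get_state();print({k:np.round(v,3).tolist() for k,v in s.items()})
Z=dict(isolator_axis=.092,selector_axis=.092,bar_guide=.033,isolator_grip=.092,selector_grip=.092,valve_block=0,buffer=0,moist_tin_2=0,wrench=0,stopwatch=0,marker_k=0)
for n in("top","scene"):
    p=arm.grab_frame(n);save(p,n+"0.png")
    for k,z in Z.items():
        for r in arm.place_of(p,k)[:2]:
            c=np.array(r["position"])*[560,420];print(n,k,round(r["confidence"],2),c.round(),at_z(p,*c,z).round(4))
E
```

```text
{'t': 0.0, 'q': [-1.037, 0.359, 0.011, -0.0, -1.224, -0.288], 'qd': [-0.002, -0.001, -0.002, 0.001, -0.0, 0.0], 'joint_efforts': [-0.001, -58.272, 29.304, 6.997, 0.007, -0.0], 'eef_pos': [0.164, -0.654, 0.226], 'ee_rot': [1.65, 1.569, 1.895], 'force': [0.006, 0.72, -0.687], 'moment': [0.025, 0.021, -0.004], 'width': 0.087}
top isolator_axis 0.76 [293. 208.] [ 0.5789 -0.0471  0.092 ]
top selector_axis 0.77 [347. 214.] [ 0.5604 -0.1892  0.092 ]
top bar_guide 0.81 [320. 208.] [ 0.5859 -0.1232  0.033 ]
top isolator_grip 0.69 [274. 198.] [0.6063 0.0019 0.092 ]
top isolator_grip 0.45 [343. 234.] [ 0.5077 -0.1777  0.092 ]
top selector_grip 0.65 [342. 235.] [ 0.5059 -0.1739  0.092 ]
top selector_grip 0.19 [318. 224.] [ 0.5348 -0.1112  0.092 ]
top valve_block 0.81 [317. 223.] [ 0.5498 -0.1165  0.    ]
top moist_tin_2 0.96 [242. 177.] [0.6886 0.0961 0.    ]
top moist_tin_2 0.53 [409. 236.] [ 0.5063 -0.3772  0.    ]
top stopwatch 0.57 [406. 237.] [ 0.5042 -0.3684  0.    ]
top marker_k 0.67 [258. 201.] [0.6177 0.0496 0.    ]
scene selector_axis 0.83 [336. 231.] [ 0.5524 -0.1978  0.092 ]
scene bar_guide 0.68 [316. 237.] [ 0.5814 -0.1238  0.033 ]
scene isolator_grip 0.71 [283. 202.] [ 0.598  -0.0031  0.092 ]
scene selector_grip 0.69 [320. 238.] [ 0.5061 -0.1817  0.092 ]
scene selector_grip 0.64 [319. 237.] [ 0.5058 -0.179   0.092 ]
scene valve_block 0.79 [307. 253.] [ 0.5438 -0.1197  0.    ]
scene moist_tin_2 0.47 [278. 207.] [0.6982 0.0965 0.    ]
scene wrench 0.92 [354. 291.] [ 0.4827 -0.2917  0.    ]
scene wrench 0.65 [277. 226.] [0.6065 0.0283 0.    ]
scene stopwatch 0.59 [389. 299.] [ 0.5027 -0.3713  0.    ]
scene marker_k 0.57 [274. 223.] [0.6159 0.0467 0.    ]
```

View pics/top0.png

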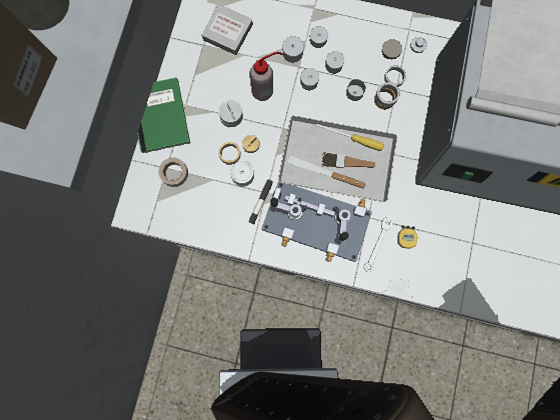

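View pics/scene0.png

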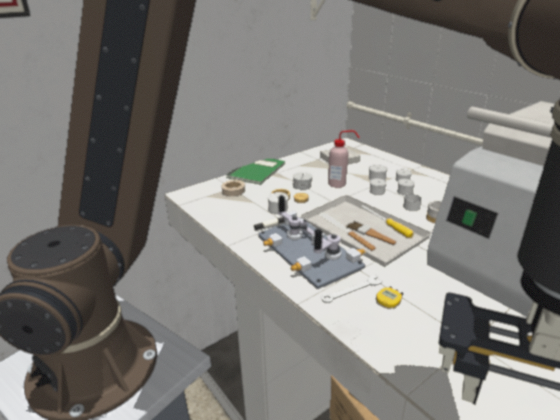

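The top view shows the block at about (317,222). The isolator grip is at (275,200), left and slightly beyond its axis at (293,209), and the selector grip is at (343,234), with its axis at (346,214). The block yaw is about -0.35. Next I move over the block for a wrist view.

```bash
python3 -m inch '0.6 1 0.3 0 0 0;0.6 1 0.3 0 0 0;0.6 1 0.3 0 0 0;0.6 1 0.3 0 0 0;0.6 1 0.3 0 0 0;0.6 1 0.3 0 0 0;0.6 1 0 0 0 0;0.6 1 0 0 0 0;0.6 1 0 0 0 0;0.6 1 0 0 0 0;0.6 1 0 0 0 0;0.6 1 0 0 0 0'; python3 -m inch '0.7 1 0 0 0 0;0.7 1 0 0 0 0;0.7 1 0 0 0 0;0.7 1 0 0 0 0;0.7 1 0 0 0 0;0 0 0 0 0 0;0 0 0 0 0 0'
cat >> h.py <<'E'
from scipy.spatial.transform import Rotation as R
Z=dict(isolator_axis=.092,selector_axis=.092,bar_guide=.033,isolator_grip=.092,selector_grip=.092,valve_block=0,buffer=0)
def st():
    s=arm.get_state();M=R.from_euler("xyz",s["ee_rot"]).as_matrix()
    print("t",round(s["t"],2),"tcp",np.round(s["eef_pos"],4),"jaw",M[:,1].round(3),"x",M[:,0].round(3),"q",np.round(s["q"],2),"F",np.round(s["force"],2),"w",round(float(s["width"]),4));return s
def look(n,f,names=Z):
    p=arm.grab_frame(n);save(p,f)
    for k in names:
        for r in arm.place_of(p,k)[:2]:
            c=np.array(r["position"])*[560,420];print(n,k,round(r["confidence"],2),c.round(),at_z(p,*c,Z[k]).round(4))
    return p
E
python3 - <<'E'
from h import *
st();look("wrist","w1.png")
E
```

```text
t: 2.7
eef_pos: [0.3807, -0.2937, 0.2808]
ee_rot: [-0.548, 1.57, -0.302]
force: [0.6, 0.0, 0.2]
width: 0.0877
t: 3.58
eef_pos: [0.485, -0.1447, 0.2806]
ee_rot: [-3.116, 1.571, -2.869]
force: [-0.3, -0.5, -0.4]
width: 0.0876
t 3.58 tcp [ 0.485  -0.1447  0.2806] jaw [-0.244  0.97  -0.   ] x [-0. -0. -1.] q [ 0.1   0.04 -0.26  0.   -1.26 -1.42] F [-0.35 -0.54 -0.36] w 0.0876
wrist isolator_axis 0.67 [339. 290.] [ 0.5799 -0.0523  0.092 ]
wrist selector_axis 0.87 [223. 247.] [ 0.5617 -0.187   0.092 ]
wrist bar_guide 0.69 [274. 259.] [ 0.5875 -0.1254  0.033 ]
wrist isolator_grip 0.66 [380. 312.] [0.5959 0.0013 0.092 ]
wrist selector_grip 0.67 [242. 193.] [ 0.4991 -0.1799  0.092 ]
wrist valve_block 0.62 [289. 231.] [ 0.5571 -0.1126  0.    ]
```

View pics/w1.png

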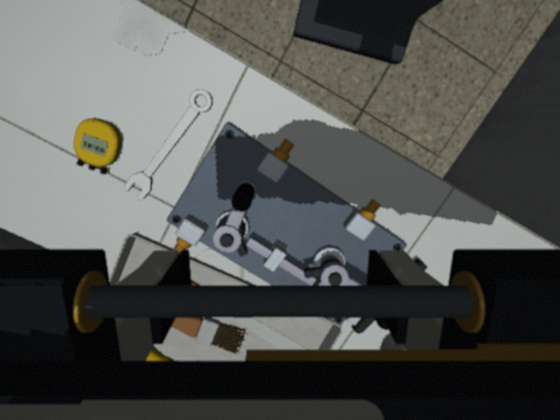

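```bash
python3 - <<'E'
from h import *
from scipy.optimize import least_squares
# fit block pose to point measurements (top+wrist averages, wrist weighted)
obs={(0,65):[(.5799,-.0523),(.5789,-.0471)],(30,-65):[(.5617,-.187),(.5604,-.1892)],(30,0):[(.5875,-.1254),(.5859,-.1232)],(0,0):[(.5571,-.1126),(.5498,-.1165)]}
def f(v,raw=0):
    c,s=np.cos(v[2]),np.sin(v[2]);o=[]
    for (a,b),L in obs.items():
        a,b=a/1e3,b/1e3
        for w,(x,y) in zip((1,.5),L):o+=[(v[0]+c*a-s*b-x)*w,(v[1]+s*a+c*b-y)*w]
    return o
r=least_squares(f,[.555,-.115,-.3]);v=r.x;print(v,(1e3*r.fun).round(1))
c,s=np.cos(v[2]),np.sin(v[2])
for a,b in((0,.065),(.03,-.065)):print(v[0]+c*a-s*b,v[1]+s*a+c*b)
# depth: cluster points at height of grips
p=arm.grab_frame("wrist");d=p["range_z"];K=np.array(p["mtx"]);rr,cc=np.nonzero(d>0);z=d[rr,cc]
X=np.stack([(cc-K[0,2])/K[0,0]*z,-(rr-K[1,2])/K[1,1]*z,-z],1)@p["pose"][:3,:3].T+p["pose"][:3,3]
m=(X[:,2]>.105)&(X[:,2]<.125)
for n,q in(("iso",(.596,.001)),("sel",(.5,-.18))):
    k=m&(np.hypot(X[:,0]-q[0],X[:,1]-q[1])<.04);print(n,k.sum(),X[k].mean(0),X[k].min(0),X[k].max(0))
E
```

```text
[ 0.55694977 -0.11398062 -0.35966266] [-0.1 -0.8  0.5 -3.   0.5  1.6  0.9  1.9 -2.5  0.9 -0.4 -0.7 -0.2 -1.4
  3.6  1.3]
0.5798270679742576 -0.05313960806513941
0.5621529320256456 -0.18538039193482908
iso 81 [ 0.5974058 -0.0030684  0.1119346] [ 0.59151252 -0.00688024  0.10604929] [0.60446194 0.00527607 0.116109  ]
sel 348 [ 0.50078225 -0.17787326  0.11424754] [ 0.49197986 -0.1875843   0.10534056] [ 0.5113808  -0.16831945  0.11654031]
```

The wrist view shows the selector grip at (242,193). The isolator is mostly hidden behind the fingers. The fit gives a block yaw of -0.36, with residuals of about 3 mm or less. I go above the isolator grip with the jaws tangential.

```bash
python3 -m inch '0.75 0.98 0 0 0 1;0.75 0.98 0 0 0 1;0.75 0.98 0 0 0 1;0.75 0.98 0 0 0 1;0.75 0.98 0 0 0 1;0 0 -0.7 0 0 1;0 0 -0.7 0 0 1;0 0 -0.7 0 0 1;0 0 -0.7 0 0 1;0 0 -0.7 0 0 1;0 0 0 0 0 1;0 0 0 0 0 1'; python3 - <<'E'
from h import *
st();look("wrist","w2.png",["isolator_axis","isolator_grip","selector_axis"])
E
```

```text
t: 5.52
eef_pos: [0.5976, 0.0021, 0.175]
ee_rot: [2.241, 1.57, -2.746]
force: [0.3, 0.3, -0.5]
width: 0.088
t 5.53 tcp [0.5976 0.0021 0.175 ] jaw [-0.962  0.272  0.001] x [-0.001 -0.    -1.   ] q [ 0.33  0.27 -0.24  0.   -1.06 -0.61] F [ 0.31  0.28 -0.48] w 0.088
wrist isolator_axis 0.59 [286. 136.] [ 0.5767 -0.0532  0.092 ]
wrist isolator_grip 0.83 [279. 218.] [0.5977 0.0019 0.092 ]
wrist selector_axis 0.63 [287.  55.] [ 0.5629 -0.1018  0.092 ]
```

View pics/w2.png

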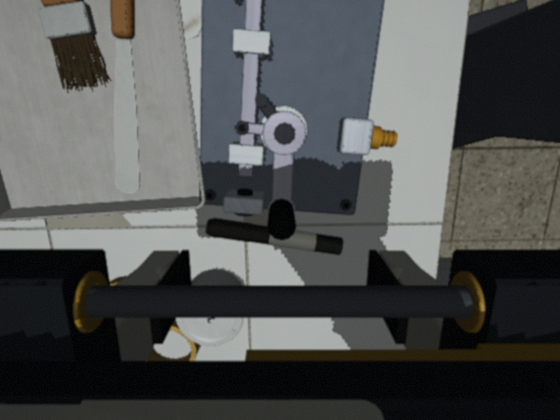

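The wrist view confirms it: the grip is at (281,218) and sits between the jaws, and the axis is at (285,132). I descend and close.

```bash
python3 -m inch '0 0 -0.8 0 0 0;0 0 -0.8 0 0 0;0 0 -0.8 0 0 0;0 0 -0.7 0 0 0;0 0 0 0 0 0;0 0 0 0 0 0'; python3 -m inch '0 0 0 0 0 0;0 0 0 0 0 0;0 0 0 0 0 0;0 0 0 0 0 0;0 0 0 0 0 0;0 0 0 0 0 0;0 0 0 0 0 0;0 0 0 0 0 0' 0.15 20; python3 -c "
from h import *
st()"
```

```text
t: 6.48
eef_pos: [0.5983, 0.0024, 0.0834]
ee_rot: [-1.298, 1.57, -0.005]
force: [0.6, 0.4, 0.1]
width: 0.0876
t: 7.48
eef_pos: [0.5972, 0.0023, 0.0824]
ee_rot: [1.929, 1.57, -3.061]
force: [-2.3, 0.8, 0.8]
width: 0.0194
t 7.47 tcp [0.5972 0.0023 0.0824] jaw [-0.962  0.274  0.001] x [-0.001 -0.    -1.   ] q [ 0.33  0.36 -0.34 -0.   -0.87 -0.61] F [-2.3   0.82  0.77] w 0.0194
```

The grip is held at 19.4 mm. I start along the arc (r = 60 mm about the axis) through the range where no buffer is expected.

```bash
cat >> h.py <<'E'
AX=np.array([.5785,-.0535])
def tan(ax=AX):
    s=st();v=s["eef_pos"][:2]-ax;r=np.hypot(*v);u=v/r;t=np.array([-u[1],u[0]]);F=np.array(s["force"][:2])
    print("phi %.1f r %.1fmm Ft(resist) %.2f Frad %.2f"%(np.degrees(np.arctan2(*v[::-1])),r*1e3,-F@t,F@u))
E
python3 -m inch '-.167 .05 0 0 0 1;-.171 .035 0 0 0 1;-.173 .02 0 0 0 1;-.174 .005 0 0 0 1'; python3 -c "
from h import *
tan()"; python3 -m inch '-.174 -.011 0 0 0 1;-.173 -.026 0 0 0 1;-.17 -.041 0 0 0 1;0 0 0 0 0 0'; python3 -c "
from h import *
tan();look('wrist','w3.png',['isolator_axis','isolator_grip'])"
```

```text
t: 7.98
eef_pos: [0.578, 0.0056, 0.0825]
ee_rot: [-1.608, 1.569, 0.037]
force: [4.6, -2.5, -4.5]
width: 0.0195
t 7.97 tcp [0.578  0.0056 0.0825] jaw [-0.997 -0.074 -0.002] x [ 0.002  0.    -1.   ] q [ 0.35  0.33 -0.39  0.   -0.85 -0.27] F [ 4.61 -2.54 -4.47] w 0.0195
phi 90.5 r 59.1mm Ft(resist) 4.59 Frad -2.57
t: 8.48
eef_pos: [0.5622, 0.0035, 0.0825]
ee_rot: [-1.566, 1.57, 0.337]
force: [3.5, 0.6, -4.5]
width: 0.0193
t 8.47 tcp [0.5622 0.0035 0.0825] jaw [-0.945 -0.326 -0.001] x [ 0.001  0.    -1.   ] q [ 0.35  0.31 -0.42  0.   -0.83 -0.02] F [ 3.47  0.57 -4.47] w 0.0193
phi 106.0 r 59.3mm Ft(resist) 3.49 Frad -0.41
wrist isolator_axis 0.9 [290. 149.] [ 0.577  -0.0539  0.092 ]
wrist isolator_grip 0.91 [277. 278.] [0.563  0.0045 0.092 ]
wrist isolator_grip 0.38 [317.   6.] [ 0.5852 -0.108   0.092 ]
```

View pics/w3.png

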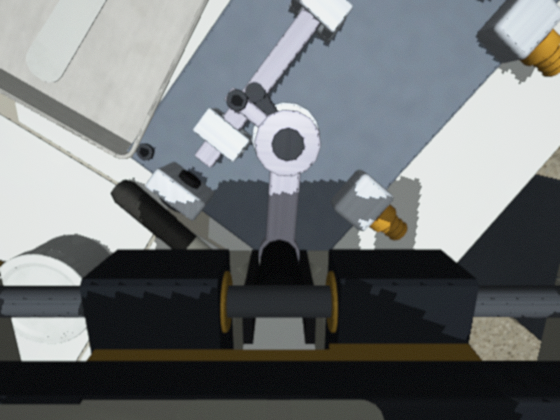

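The wrist view shows the bar end at about (206,157) and the buffer face at about (190,180), so the gap is still about the full 13 mm. The cam nose at (262,98) is next to the striker at (238,100). At least 20° remain, so I advance 15°.

```bash
python3 -m inch '-.166 -.055 0 0 0 1;-.16 -.07 0 0 0 1;-.153 -.083 0 0 0 1;0 0 0 0 0 0'; python3 -c "
from h import *
tan();p=arm.grab_frame('wrist');save(p,'w4.png');cv2.imwrite('pics/w4c.png',cv2.resize(cv2.imread('pics/w4.png')[40:260,100:360],None,fx=2,fy=2))"
```

```text
t: 9.12
eef_pos: [0.5475, -0.0027, 0.0825]
ee_rot: [-1.402, 1.57, 0.762]
force: [2.8, 2.5, -5.3]
width: 0.0194
t 9.12 tcp [ 0.5475 -0.0027  0.0825] jaw [-0.829 -0.559 -0.001] x [ 0.  0. -1.] q [ 0.35  0.29 -0.46 -0.   -0.82  0.24] F [ 2.75  2.48 -5.28] w 0.0194
phi 121.4 r 59.5mm Ft(resist) 3.64 Frad 0.69
```

View pics/w4c.png

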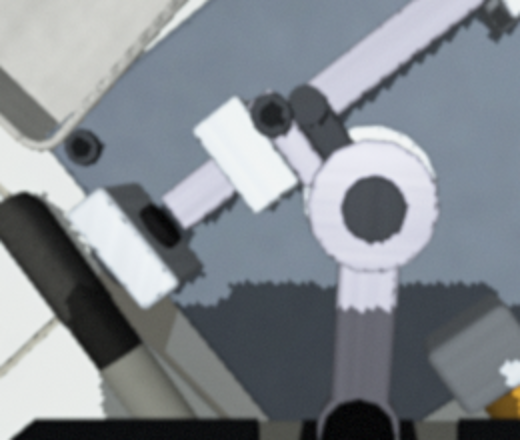

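In the enlarged crop the bar's left end is at about (170,212) and the buffer's dark face at about (158,225), so roughly 4–5 mm remain. I take small steps and read the force each time.

```bash
python3 -m inch '-.117 -.077 0 0 0 .8;0 0 0 0 0 0'; python3 -c "
from h import *
tan()"; python3 -m inch '-.057 -.041 0 0 0 .4;0 0 0 0 0 0'; python3 -c "
from h import *
tan()"
```

```text
t: 9.43
eef_pos: [0.544, -0.005, 0.0825]
ee_rot: [-1.296, 1.57, 0.937]
force: [3.9, 3.7, -5.0]
width: 0.0193
t 9.43 tcp [ 0.544  -0.005   0.0825] jaw [-0.788 -0.615 -0.   ] x [ 0.  0. -1.] q [ 0.35  0.29 -0.46 -0.   -0.82  0.31] F [ 3.89  3.74 -4.96] w 0.0193
phi 125.4 r 59.5mm Ft(resist) 5.34 Frad 0.79
t: 9.68
eef_pos: [0.5423, -0.0062, 0.0825]
ee_rot: [-1.319, 1.57, 0.949]
force: [2.6, 4.3, -5.3]
width: 0.0196
t 9.68 tcp [ 0.5423 -0.0062  0.0825] jaw [-0.767 -0.642 -0.   ] x [ 0.  0. -1.] q [ 0.35  0.28 -0.47 -0.   -0.82  0.35] F [ 2.61  4.33 -5.35] w 0.0196
phi 127.4 r 59.6mm Ft(resist) 4.70 Frad 1.86
```

```bash
python3 -m inch '-.055 -.044 0 0 0 .4;0 0 0 0 0 0'; python3 -c "
from h import *
tan()"
```

```text
t: 9.93
eef_pos: [0.5407, -0.0074, 0.0825]
ee_rot: [-1.226, 1.57, 1.077]
force: [3.3, 4.6, -4.2]
width: 0.0195
t 9.93 tcp [ 0.5407 -0.0074  0.0825] jaw [-0.744 -0.668 -0.   ] x [ 0.  0. -1.] q [ 0.35  0.28 -0.47 -0.   -0.82  0.38] F [ 3.28  4.62 -4.22] w 0.0195
phi 129.4 r 59.6mm Ft(resist) 5.47 Frad 1.49
```

```bash
python3 -m inch '-.053 -.046 0 0 0 .4;0 0 0 0 0 0'; python3 -c "
from h import *
tan()"
```

```text
t: 10.18
eef_pos: [0.5397, -0.0084, 0.0825]
ee_rot: [-1.647, 1.569, 0.691]
force: [5.2, 5.4, -7.4]
width: 0.0194
t 10.18 tcp [ 0.5397 -0.0084  0.0825] jaw [-0.72  -0.694 -0.002] x [ 0.001  0.001 -1.   ] q [ 0.35  0.28 -0.47 -0.   -0.82  0.42] F [ 5.2   5.4  -7.37] w 0.0194
phi 130.7 r 59.6mm Ft(resist) 7.46 Frad 0.70
```

The lever moved less than commanded and the force rose to 7.5 N, so this is the buffer. I press a little further.

```bash
python3 -m inch '-.026 -.024 0 0 0 .2;0 0 0 0 0 0'; python3 -c "
from h import *
tan()"
```

```text
t: 10.42
eef_pos: [0.5393, -0.0087, 0.0826]
ee_rot: [-1.713, 1.568, 0.642]
force: [5.8, 7.7, -8.1]
width: 0.0195
t 10.43 tcp [ 0.5393 -0.0087  0.0826] jaw [-0.708 -0.706 -0.003] x [ 0.002  0.002 -1.   ] q [ 0.35  0.28 -0.47 -0.   -0.82  0.44] F [ 5.81  7.67 -8.07] w 0.0195
phi 131.1 r 59.5mm Ft(resist) 9.42 Frad 1.95
```

```bash
python3 -m inch '-.019 -.017 0 0 0 .1;0 0 0 0 0 0;0 0 0 0 0 0'; python3 -c "
from h import *
tan()
for _ in range(3): arm.grab_frame('wrist');tan()"
```

```text
t: 10.8
eef_pos: [0.539, -0.0089, 0.0826]
ee_rot: [-1.746, 1.568, 0.617]
force: [5.9, 8.2, -8.2]
width: 0.0194
t 10.8 tcp [ 0.539  -0.0089  0.0826] jaw [-0.702 -0.712 -0.003] x [ 0.003  0.002 -1.   ] q [ 0.35  0.28 -0.48 -0.   -0.82  0.45] F [ 5.89  8.23 -8.17] w 0.0194
phi 131.5 r 59.5mm Ft(resist) 9.86 Frad 2.26
t 10.85 tcp [ 0.539  -0.0089  0.0826] jaw [-0.702 -0.712 -0.003] x [ 0.003  0.002 -1.   ] q [ 0.35  0.28 -0.48 -0.   -0.82  0.45] F [ 6.59  8.47 -8.17] w 0.0195
phi 131.5 r 59.5mm Ft(resist) 10.55 Frad 1.97
t 10.9 tcp [ 0.5391 -0.009   0.0826] jaw [-0.702 -0.712 -0.003] x [ 0.003  0.002 -1.   ] q [ 0.35  0.28 -0.48 -0.   -0.82  0.45] F [ 6.81  8.68 -7.69] w 0.0195
phi 131.5 r 59.5mm Ft(resist) 10.86 Frad 1.99
t 10.95 tcp [ 0.539  -0.0089  0.0826] jaw [-0.702 -0.712 -0.003] x [ 0.003  0.002 -1.   ] q [ 0.35  0.28 -0.48 -0.   -0.82  0.45] F [ 6.2   9.45 -8.54] w 0.0192
phi 131.5 r 59.5mm Ft(resist) 10.91 Frad 2.96
```

It holds at about 10.7 N, inside the 8–13 N home band. I release and lift straight up.

```bash
python3 -m inch '0 0 0 0 0 0;0 0 0 0 0 0;0 0 0 0 0 0;0 0 0 0 0 0;0 0 .3 0 0 0;0 0 .9 0 0 0;0 0 1 0 0 0;0 0 1 0 0 0;0 0 1 0 0 -1;0 0 0 0 0 -1;0 0 0 0 0 -1;0 0 0 0 0 -1' 0.8; python3 -m inch '0 -.7 0 0 0 -1;0 -.7 0 0 0 -1;0 -.7 0 0 0 -1;0 -.7 0 0 0 -1;0 -.7 0 0 0 -1;0 -.5 0 0 0 -1;0 0 0 0 0 -1;0 0 0 0 0 -1;0 0 0 0 0 -1;0 0 0 0 0 -1;0 0 0 0 0 -1;0 0 0 0 0 -1' 
python3 -m inch '-.2 -.2 0 0 0 -1;-.2 -.2 0 0 0 -1;-.2 -.2 0 0 0 -1;-.2 -.2 0 0 0 -1;-.2 -.2 0 0 0 -1;-.2 -.4 0 0 0 -1;0 0 0 0 0 -1;0 0 0 0 0 -1;0 0 0 0 0 -1;0 0 0 0 0 -1;0 0 0 0 0 -1;0 0 0 0 0 -1'; python3 - <<'E'
from h import *
st();look("wrist","w5.png",["isolator_axis","isolator_grip","selector_axis","selector_grip"])
E
```

```text
t: 12.45
eef_pos: [0.5374, -0.0105, 0.2094]
ee_rot: [-1.773, 1.57, 0.241]
force: [0.1, -0.5, -0.8]
width: 0.0696
t: 13.95
eef_pos: [0.5374, -0.1306, 0.2093]
ee_rot: [-1.125, 1.57, -0.158]
force: [-0.3, -0.1, -0.6]
width: 0.0698
t: 15.45
eef_pos: [0.5014, -0.1726, 0.2093]
ee_rot: [-0.182, 1.57, -0.262]
force: [-0.1, -0.2, -1.0]
width: 0.0704
t 15.45 tcp [ 0.5014 -0.1726  0.2093] jaw [ 0.08   0.997 -0.   ] x [ 0. -0. -1.] q [ 0.04  0.13 -0.33  0.   -1.11 -1.69] F [-0.14 -0.17 -0.99] w 0.0704
wrist isolator_axis 0.8 [419. 281.] [ 0.5783 -0.0551  0.092 ]
wrist isolator_grip 0.81 [476. 234.] [ 0.5383 -0.0093  0.092 ]
wrist selector_axis 0.73 [268. 274.] [ 0.5617 -0.187   0.092 ]
wrist selector_grip 0.81 [269. 206.] [ 0.5004 -0.1801  0.092 ]
```

View pics/w5.png

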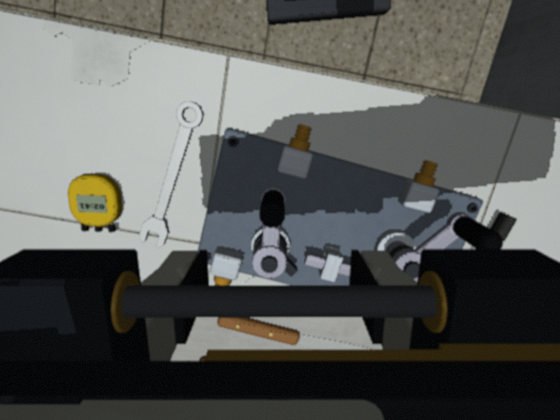

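The isolator grip is still at its home place (476,234), which is (0.538,-0.009) in the world. The selector grip is at (271,208), which is (0.500,-0.180), between the jaws. I shift -7 mm in y, descend and grasp.

```bash
python3 -m inch '-.03 -.22 0 0 0 0;0 0 -.8 0 0 0;0 0 -.9 0 0 0;0 0 -.9 0 0 0;0 0 -.9 0 0 0;0 0 -.7 0 0 0;0 0 0 0 0 0'; python3 -m inch '0 0 0 0 0 0;0 0 0 0 0 0;0 0 0 0 0 0;0 0 0 0 0 0;0 0 0 0 0 0;0 0 0 0 0 0;0 0 0 0 0 0' 0.15 20; python3 -c "
from h import *
tan(np.array([.562,-.1865]))"
```

```text
t: 16.58
eef_pos: [0.4993, -0.1793, 0.0812]
ee_rot: [-3.075, 1.567, 3.131]
force: [-0.0, -1.0, 1.0]
width: 0.0702
t: 17.45
eef_pos: [0.5006, -0.179, 0.0826]
ee_rot: [0.646, 1.571, 0.569]
force: [0.6, 0.0, 1.4]
width: 0.02
t 17.45 tcp [ 0.5006 -0.179   0.0826] jaw [0.077 0.997 0.   ] x [ 0.  0. -1.] q [ 0.03  0.27 -0.49 -0.   -0.81 -1.67] F [0.61 0.03 1.36] w 0.02
phi 173.0 r 61.8mm Ft(resist) 0.11 Frad -0.60
```

```bash
python3 -m inch '-.007 -.087 0 0 0 .5;-.003 -.087 0 0 0 .5;0 0 0 0 0 0'; python3 -c "
from h import *
tan(np.array([.562,-.1865]))";python3 -m inch '0 -.087 0 0 0 .5;0 0 0 0 0 0'; python3 -c "
from h import *
tan(np.array([.562,-.1865]))"
```

```text
t: 17.82
eef_pos: [0.5002, -0.1843, 0.0827]
ee_rot: [-2.762, 1.571, -2.752]
force: [-0.9, -0.7, 2.5]
width: 0.0195
t 17.82 tcp [ 0.5002 -0.1843  0.0827] jaw [-0.01  1.   -0.  ] x [-0. -0. -1.] q [ 0.01  0.27 -0.49  0.   -0.81 -1.58] F [-0.86 -0.66  2.52] w 0.0195
phi 178.0 r 61.8mm Ft(resist) -0.69 Frad 0.83
t: 18.08
eef_pos: [0.5002, -0.1869, 0.0826]
ee_rot: [-2.639, 1.571, -2.586]
force: [-2.0, 1.3, 3.2]
width: 0.0196
t 18.07 tcp [ 0.5002 -0.1869  0.0826] jaw [-0.053  0.999 -0.   ] x [-0. -0. -1.] q [ 0.01  0.27 -0.48  0.   -0.82 -1.53] F [-2.04  1.32  3.17] w 0.0196
phi -179.6 r 61.8mm Ft(resist) 1.34 Frad 2.03
```

```bash
python3 -m inch '.006 -.087 0 0 0 .5;0 0 0 0 0 0'; python3 -c "
from h import *
tan(np.array([.562,-.1865]))"
```

```text
t: 18.32
eef_pos: [0.5003, -0.1895, 0.0826]
ee_rot: [-2.987, 1.57, -2.892]
force: [-1.9, 0.6, 4.2]
width: 0.0196
t 18.32 tcp [ 0.5003 -0.1895  0.0826] jaw [-0.096  0.995 -0.   ] x [-0. -0. -1.] q [ 0.    0.27 -0.48  0.   -0.82 -1.48] F [-1.9   0.62  4.22] w 0.0196
phi -177.2 r 61.8mm Ft(resist) 0.71 Frad 1.87
```

```bash
python3 -m inch '.012 -.086 0 0 0 .5;0 0 0 0 0 0'; python3 -c "
from h import *
tan(np.array([.562,-.1865]))"; python3 -m inch '.014 -.086 0 0 0 .5;0 0 0 0 0 0'; python3 -c "
from h import *
tan(np.array([.562,-.1865]))"
```

```text
t: 18.58
eef_pos: [0.5005, -0.1922, 0.0826]
ee_rot: [-3.073, 1.57, -2.934]
force: [-3.4, 0.5, 5.0]
width: 0.0192
t 18.57 tcp [ 0.5005 -0.1922  0.0826] jaw [-0.139  0.99  -0.   ] x [-0.001 -0.    -1.   ] q [-0.    0.27 -0.48  0.   -0.82 -1.43] F [-3.35  0.53  4.99] w 0.0192
phi -174.7 r 61.8mm Ft(resist) 0.84 Frad 3.29
t: 18.82
eef_pos: [0.5008, -0.1948, 0.0826]
ee_rot: [-3.111, 1.57, -2.928]
force: [-3.5, 0.5, 4.7]
width: 0.0197
t 18.82 tcp [ 0.5008 -0.1948  0.0826] jaw [-0.182  0.983 -0.   ] x [-0.001 -0.    -1.   ] q [-0.01  0.28 -0.48  0.   -0.82 -1.38] F [-3.51  0.47  4.73] w 0.0197
phi -172.3 r 61.8mm Ft(resist) 0.93 Frad 3.41
```

The selector is past the bar (θ ≈ 0.31) with low resistance. I continue along the arc.

```bash
python3 -m inch '.015 -.172 0 0 0 1;.036 -.168 0 0 0 1;.06 -.164 0 0 0 1;.074 -.158 0 0 0 1'; python3 -c "
from h import *
tan(np.array([.5605,-.187]))"
```

```text
t: 19.32
eef_pos: [0.5069, -0.2144, 0.0826]
ee_rot: [-0.155, 1.571, 0.38]
force: [-0.8, 1.6, 2.7]
width: 0.0193
t 19.32 tcp [ 0.5069 -0.2144  0.0826] jaw [-0.509  0.861 -0.   ] x [ 0.  0. -1.] q [-0.04  0.29 -0.45 -0.   -0.83 -0.99] F [-0.83  1.61  2.74] w 0.0193
phi -152.9 r 60.2mm Ft(resist) 1.81 Frad 0.01
```

```bash
python3 -m inch '.086 -.152 0 0 0 1;.099 -.144 0 0 0 1;.111 -.134 0 0 0 1;.122 -.124 0 0 0 1;.133 -.113 0 0 0 1;.142 -.101 0 0 0 1;0 0 0 0 0 0'; python3 -c "
from h import *
tan(np.array([.5605,-.187]))"
```

```text
t: 20.2
eef_pos: [0.5282, -0.2379, 0.0827]
ee_rot: [-1.653, 1.57, -0.598]
force: [0.4, -2.6, 2.3]
width: 0.0194
t 20.2 tcp [ 0.5282 -0.2379  0.0827] jaw [-0.87   0.493 -0.001] x [ 0.001 -0.001 -1.   ] q [-0.09  0.34 -0.39  0.   -0.85 -0.43] F [ 0.38 -2.58  2.25] w 0.0194
phi -122.4 r 60.3mm Ft(resist) -1.71 Frad 1.97
```

```bash
python3 -m inch '.151 -.087 0 0 0 1;.158 -.073 0 0 0 1;0 0 0 0 0 0'; python3 -c "
from h import *
tan(np.array([.5605,-.187]))"; python3 -m inch '.082 -.031 0 0 0 .5;0 0 0 0 0 0'; python3 -c "
from h import *
tan(np.array([.5605,-.187]))"; python3 -m inch '.083 -.028 0 0 0 .5;0 0 0 0 0 0'; python3 -c "
from h import *
tan(np.array([.5605,-.187]))"
```

```text
t: 20.58
eef_pos: [0.5371, -0.2426, 0.0826]
ee_rot: [-1.998, 1.57, -0.769]
force: [-1.0, -1.8, 1.8]
width: 0.0195
t 20.57 tcp [ 0.5371 -0.2426  0.0826] jaw [-0.942  0.335 -0.001] x [ 0.001 -0.001 -1.   ] q [-0.09  0.35 -0.36  0.   -0.86 -0.25] F [-0.96 -1.75  1.78] w 0.0195
phi -112.8 r 60.3mm Ft(resist) 0.20 Frad 1.99
t: 20.82
eef_pos: [0.5391, -0.2434, 0.0826]
ee_rot: [-2.9, 1.57, -1.628]
force: [-2.3, -2.3, 4.1]
width: 0.0195
t 20.82 tcp [ 0.5391 -0.2434  0.0826] jaw [-0.956  0.294 -0.   ] x [-0. -0. -1.] q [-0.09  0.35 -0.36  0.   -0.86 -0.21] F [-2.27 -2.27  4.05] w 0.0195
phi -110.7 r 60.4mm Ft(resist) 1.32 Frad 2.92
t: 21.08
eef_pos: [0.5416, -0.2443, 0.0826]
ee_rot: [-3.096, 1.57, -1.779]
force: [-2.1, -3.0, 4.6]
width: 0.0195
t 21.07 tcp [ 0.5416 -0.2443  0.0826] jaw [-0.968  0.252 -0.   ] x [-0. -0. -1.] q [-0.09  0.36 -0.35  0.   -0.86 -0.16] F [-2.14 -3.03  4.63] w 0.0195
phi -108.2 r 60.3mm Ft(resist) 1.08 Frad 3.55
```

```bash
python3 -m inch '.051 -.012 0 0 0 .3;0 0 0 0 0 0'; python3 -c "
from h import *
tan(np.array([.5605,-.187]))"; python3 -m inch '.034 -.008 0 0 0 .2;0 0 0 0 0 0'; python3 -c "
from h import *
tan(np.array([.5605,-.187]))"
```

```text
t: 21.32
eef_pos: [0.5432, -0.2447, 0.0826]
ee_rot: [2.833, 1.57, -2.105]
force: [-2.1, -3.6, 4.9]
width: 0.0189
t 21.32 tcp [ 0.5432 -0.2447  0.0826] jaw [-0.975  0.224  0.   ] x [-0. -0. -1.] q [-0.1   0.36 -0.35  0.   -0.86 -0.13] F [-2.13 -3.61  4.91] w 0.0189
phi -106.7 r 60.3mm Ft(resist) 1.01 Frad 4.07
t: 21.58
eef_pos: [0.5443, -0.2451, 0.0826]
ee_rot: [3.03, 1.57, -1.891]
force: [-3.0, -4.7, 4.5]
width: 0.0195
t 21.57 tcp [ 0.5443 -0.2451  0.0826] jaw [-0.978  0.207  0.   ] x [-0. -0. -1.] q [-0.1   0.36 -0.35  0.   -0.86 -0.11] F [-3.04 -4.68  4.53] w 0.0195
phi -105.6 r 60.3mm Ft(resist) 1.67 Frad 5.32
```

```bash
python3 -m inch '.034 -.02 0 0 0 .2;0 0 0 0 0 0'; python3 -c "
from h import *
tan(np.array([.5605,-.187]))"; python3 -m inch '.034 -.012 0 0 0 .2;0 0 0 0 0 0'; python3 -c "
from h import *
tan(np.array([.5605,-.187]))"
```

```text
t: 21.82
eef_pos: [0.5455, -0.2455, 0.0826]
ee_rot: [-2.282, 1.571, -0.902]
force: [-2.4, -2.9, 4.7]
width: 0.0196
t 21.82 tcp [ 0.5455 -0.2455  0.0826] jaw [-0.982  0.19  -0.   ] x [ 0. -0. -1.] q [-0.1   0.36 -0.34  0.   -0.87 -0.09] F [-2.39 -2.9   4.68] w 0.0196
phi -104.4 r 60.4mm Ft(resist) 1.60 Frad 3.40
t: 22.08
eef_pos: [0.5466, -0.2457, 0.0826]
ee_rot: [-1.899, 1.571, -0.501]
force: [-3.3, -4.4, 5.3]
width: 0.0196
t 22.07 tcp [ 0.5466 -0.2457  0.0826] jaw [-0.985  0.172 -0.   ] x [ 0. -0. -1.] q [-0.1   0.36 -0.34  0.   -0.87 -0.08] F [-3.35 -4.43  5.34] w 0.0196
phi -103.3 r 60.4mm Ft(resist) 2.23 Frad 5.09
```

```bash
python3 -m inch '.034 -.016 0 0 0 .2;0 0 0 0 0 0'; python3 -c "
from h import *
tan(np.array([.5605,-.187]))"; python3 -m inch '.034 -.012 0 0 0 .2;0 0 0 0 0 0'; python3 -c "
from h import *
tan(np.array([.5605,-.187]))"
```

```text
t: 22.32
eef_pos: [0.5466, -0.2459, 0.0825]
ee_rot: [1.39, 1.569, 2.805]
force: [-5.4, -1.1, 7.6]
width: 0.0196
t 22.32 tcp [ 0.5466 -0.2459  0.0825] jaw [-0.988  0.155  0.002] x [-0.001  0.001 -1.   ] q [-0.1   0.37 -0.34 -0.   -0.87 -0.06] F [-5.43 -1.12  7.59] w 0.0196
phi -103.3 r 60.5mm Ft(resist) 5.03 Frad 2.34
t: 22.58
eef_pos: [0.5467, -0.2459, 0.0825]
ee_rot: [1.388, 1.568, 2.821]
force: [-8.8, 1.1, 10.3]
width: 0.0198
t 22.57 tcp [ 0.5467 -0.2459  0.0825] jaw [-0.99   0.138  0.003] x [-0.003  0.001 -1.   ] q [-0.1   0.37 -0.34 -0.   -0.87 -0.04] F [-8.8   1.06 10.25] w 0.0198
phi -103.2 r 60.5mm Ft(resist) 8.81 Frad 0.97
```

The end stop is felt: the grip no longer advances and the resistance rises to 8.8 N. I relieve the load, release, lift and look.

```bash
python3 -m inch '-.05 0 0 0 0 0;0 0 0 0 0 0'; python3 -m inch '0 0 0 0 0 0;0 0 0 0 0 0;0 0 0 0 0 0;0 0 0 0 0 0;0 0 .3 0 0 0;0 0 .9 0 0 0;0 0 1 0 0 0;0 0 1 0 0 0;0 0 1 0 0 0;-.5 0 1 0 0 0;-.5 0 1 0 0 0;0 0 0 0 0 0' 0.8; python3 - <<'E'
from h import *
st();N=["isolator_axis","isolator_grip","selector_axis","selector_grip"]
look("top","top9.png",N);look("wrist","w9.png",N)
Z.update(moist_tin_2=0,wrench=0,stopwatch=0,marker_k=0)
look("top","top9.png",["moist_tin_2","wrench","stopwatch","marker_k"])
look("scene","scene9.png",["moist_tin_2","wrench","stopwatch","marker_k"])
E
```

```text
t: 22.82
eef_pos: [0.5466, -0.2459, 0.0826]
ee_rot: [0.565, 1.57, 1.998]
force: [-4.0, 1.2, 6.8]
width: 0.0196
t: 24.32
eef_pos: [0.5174, -0.247, 0.2724]
ee_rot: [-1.652, 1.565, -0.219]
force: [-0.3, 0.0, -0.6]
width: 0.0702
t 24.32 tcp [ 0.5174 -0.247   0.2724] jaw [-0.99   0.138 -0.006] x [ 0.006 -0.001 -1.   ] q [-0.1   0.16 -0.15  0.   -1.25 -0.03] F [-0.26  0.03 -0.56] w 0.0702
top selector_axis 0.97 [346. 210.] [ 0.5717 -0.1876  0.092 ]
top selector_grip 0.48 [370. 218.] [ 0.5491 -0.2508  0.092 ]
wrist isolator_grip 0.31 [264. 276.] [ 0.5442 -0.1572  0.092 ]
wrist selector_axis 0.61 [243. 255.] [ 0.5628 -0.184   0.092 ]
wrist selector_grip 0.65 [248. 196.] [ 0.5477 -0.2452  0.092 ]
wrist selector_grip 0.46 [274.  69.] [ 0.5053 -0.3572  0.092 ]
top moist_tin_2 0.86 [243. 174.] [0.6962 0.0925 0.    ]
top stopwatch 0.39 [408. 238.] [ 0.5027 -0.3724  0.    ]
top marker_k 0.41 [260. 199.] [0.6215 0.0453 0.    ]
scene moist_tin_2 0.84 [278. 207.] [0.6974 0.0957 0.    ]
scene moist_tin_2 0.23 [307. 248.] [ 0.5627 -0.1079  0.    ]
scene wrench 0.64 [352. 288.] [ 0.4879 -0.2854  0.    ]
scene stopwatch 0.63 [388. 296.] [ 0.5126 -0.3647  0.    ]
scene marker_k 0.65 [275. 226.] [0.6009 0.0317 0.    ]
```

View pics/w9.png

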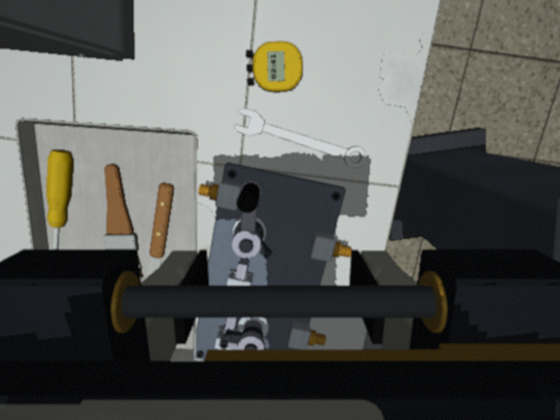

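The selector grip at (249,196) now points to the right of its axis at (246,244). The isolator is hidden here, so I check it in the scene view.

```bash
python3 -c "
import cv2;cv2.imwrite('pics/s9c.png',cv2.resize(cv2.imread('pics/scene9.png')[170:320,230:420],None,fx=4,fy=4,interpolation=2))"
```

```text
(no output)
```

View pics/s9c.png

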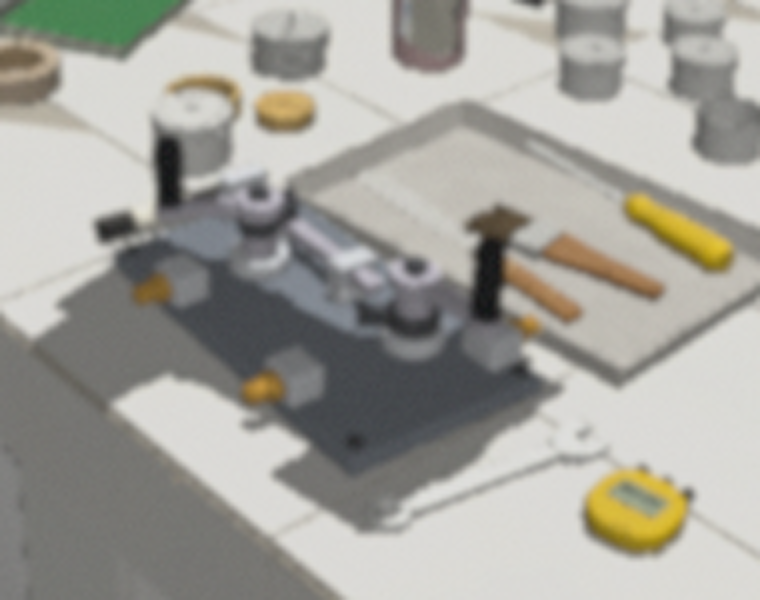

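The isolator grip at (168,172) is still turned to its home side, the selector grip at (487,278) is at its end, and the loose things are in place. I hand in.

```bash
python3 -c "
from h import *
arm.job_done();st()"
```

```text
the job is handed in; nothing more can be done
the job is handed in; nothing more can be done
```

Both levers are turned and released, and I handed the job in at about 24.5 s of the 61 s allowed. No verdict was reported.

- **Isolator:** I turned it until the buffer was felt at about 1.08 rad, held it there at 10–11 N at the grip (home is 8–13 N), and let go. A wrist picture after release showed it still at home, at (0.538, -0.009).
- **Selector:** I turned it past the bar with less than 2 N of resistance, on to its end stop at about 1.5 rad. It reached 8.8 N there; I eased the load off before releasing it.

**Last checks:**
- The final wrist view shows the selector at its end, and the scene view shows both levers turned.
- The gripper is open at 0.27 m height, touching nothing.
- The networks place the tin and stopwatch within about 12 mm of the first look. The wrench is also within that, but was found only in the scene view.
- The marker disagreed. The top view puts it about 6 mm from where it was, but the scene view about 21 mm. I take this as detection error, because the gripper never came near it.
- The isolator grip was not found by the networks in the last top picture and was hidden in the last wrist view. Its final position rests on the picture after release and the scene view.

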